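Gauge a bronze bush and hold it up on the cam lifter

TASK

Test the bronze bush on the gauge stand: slide it down over the upright gauge pin until it sits fully home on the lifter plate, and let go of it. Then swing the cam lever by its red handle up to the cam's highest lift (lever upright), so that the lifter plate raises the bush on the pin, and finish while still holding the lever there: it springs back when released, and I want to take the bush off. Leave the spacer ring, the piston, the spray can and the screwdriver where they are.

Things in the scene. Friction and masses are not known exactly. Their poses are not given: they have to be found in the camera images.
- bush_mid (a point): Centre (half-way up, on the axis) of the loose bronze-brown plain bush, a straight tube 36 mm outside, 22 mm bore, 40 mm tall, about 0.2 kg, standing upright on the bench at the start (centre 20 mm above the bench). It fits the gauge pin and slides down it by its own weight. z is its axis.
- stand: Gauge stand screwed to the bench, pose varies: blue-grey cast base 165 x 130 x 12 mm, pedestal with gauge pin, cam shaft with hand lever. Origin on the pin's axis at bench height; z up; x points from the pin to the lever's side, along the cam shaft; the resting lever points to -y. But for pin and lever, nothing on it stands higher than the lifter plate.
- pin_tip (a point): Top of the gauge pin, on its axis: polished steel pin of 20 mm diameter, top 122 mm above the bench; its last 10 mm taper to 11 mm. It stands upright.
- seat (a point): Centre of the lifter plate's upper face, on the pin's axis, 74 mm above the bench at rest: steel disc of 46 mm round the pin, with a tongue over the brass eccentric. A bush fully home on it has its centre at 94 mm. The cam lever raises the plate, by about 12 mm at highest lift.
- pivot (a point): Turning centre of the lever: on the cam shaft's axis, in the lever's plane; in the stand's frame at x 78 mm, y 0, 43.5 mm above the bench. The axis is the stand's x axis. The lever is a 10 mm steel rod; at rest it points to the stand's -y, 0.17 rad above level; upright, its handle is straight over the shaft's axis.
- handle (a point): Centre of the red handle on the end of the cam lever: a level cylinder, 24 mm diameter, 52 mm long, along the stand's x axis; it turns freely on its spindle, so a gripper can keep its direction while the lever swings. It is 120 mm from the shaft's axis and 36 mm beyond the lever (to +x). Centre 64 mm above the bench at rest, 163.5 mm with the lever upright.
- lever (a joint): Angle of the cam lever, rad: 0 at rest on its stop, growing as it is swung up; highest lift at 1.40 (lever upright), beyond which the plate sinks again; end stop at 1.85. A spring pulls it back to 0 when it is let go; swinging or holding it takes about 3 N at the handle.
- spacer: Bystander: loose dark steel spacer ring, 42 mm outside, 29 mm bore, 28 mm tall, standing on the bench; origin under its centre. It does not belong on the pin.
- piston: Bystander: loose aluminium piston, 45 mm diameter, 43 mm tall, standing on the bench; origin under its centre.
- spray: Bystander: loose orange spray can, 56 mm diameter, 170 mm tall, standing on the bench; origin under its centre.
- screwdriver: Bystander: loose screwdriver with orange handle lying on the bench beyond the stand.
Not all that is in view belongs to the job. Of the things that look like the part that bears bush_mid, take the one that is farthest to the robot's right at the start.

How it is judged:
By the outcome, as a careful person would: the job done as asked, in the order asked, and still so for the second after the job is handed in, while the arm keeps its last pose, push and grip.
It also fails if it takes over 50 s, if anything falls off the work surface, if the arm or the gripper's body presses on something with over 40 N, if the wrist force passes 120 N, or if a joint passes its speed limit or range.

ROBOT

A 6-joint arm with a two-finger parallel gripper is mounted at the origin on the work surface. World frame = base frame: x ahead of the robot, y to its left, z up, the work surface at z = 0. Lengths are in mm, angles in rad, forces in N, time in s.
With the tool pointing down it reaches from about 350 to 875 mm from the base axis. Payload 4.2 kg.
Tool frame: the origin (TCP) lies midway between the tips of the shut fingers; the grasp point (between the pads) lies 19 mm behind it (arm.grip_depth is the distance from the TCP to the grasp point, in mm); z points along the fingers, x is the direction in which the jaws open and shut, and the axes are right-handed (so a half turn about z gives the same grasp; the last joint's range is limited). The gripper opens to 85 mm and grips with 20 to 120 N. Pads are 22 mm wide; open, the fingers measure 114 mm over their backs; the gripper's body (76 mm by 85 mm) begins 54 mm behind the grasp point. The pads swing forward as they close: fully open they stand 13 mm farther back than shut.
Start: joints at [1.362, 0.385, 0.008, 0, -1.194, -0.259], TCP at [281.794, 557.846, 231.312] pointing down, gripper open.
Joint ranges: [-3.14, 3.14], [-1.21, 2.06], [-1.07, 1.41], [-3.16, 2.05], [-2.99, -0.16], [-3.1, 3.1]. Speed limits (rad/s): [2.79, 2.79, 3.14, 3.14, 3.14, 3.14].

INTERFACE

Orientations are given as a unit quaternion [x, y, z, w].
In Python, from bench import arm, eyes, find_in, silhouettes gives the robot as it stands. The module is installed in compiled form; this text tells all that it offers.
- The arm moves only by the tool play_rows, never from a script. Its arguments are lists of equal length, an entry for each row: "offset": the shift along the world's x, y, z in mm, a list of three; "turn": the turn about the world's z in rad. In form: {"offset": [[x, y, z], ...], "turn": [turn, ...]}. A call has 1 to 12 rows; each row shifts and turns the pose as measured when the row begins; what a row does not reach is not made up. A row lasts 1/10 s, in which the tool goes at most 50 mm and 8.59 degrees, less where a joint would pass 70% of its speed; a pose out of reach is approached as far as the arm can. A call is refused whole if a number of a shift passes 50 or a number of a turn 0.15, either way. A call with a gripper value outside its range is refused whole. "grip" is the gripper's target within -1 to 1 (fully open at 1, half-way at 0, shut at -1), set as the call begins (left out, the last holds). The fingers move at their own pace and stop on an object; the grip force is fixed at half the most. Time passes only in rows, so rows that do not move let the fingers close. It gives the time, the measured TCP pose, the force and the opening at its end, in the units of the state.
- arm.read_state(): the state, without advancing time (a new reading comes with each control period).
- eyes.get_image(name): name is "scene" or "top" or "wrist"; returns (picture, depth): 384x512x3 uint8, red, green, blue; 384x512 float32, mm along the optical axis (not along the pixel's ray), 0 where there is no reading.
- eyes.camera_params(name): a dict with "camera_matrix" (3x3 intrinsics, pixels), "dist" ([k1, k2, p1, p2, k3] as OpenCV has them; the pictures are not rectified), "camera_from_world" (4x4, takes a point from world to camera coordinates). Camera axes: x right, y down, z forward; pixel columns grow to the right and rows downward; lengths in mm; the calibration is good to about 2 mm. A picture is of the moment at which its call begins: read the wrist's pose just before it. camera_params takes no time and is no camera call; for the wrist camera it gives the pose at the moment of the call.
- arm.job_done(): hands the job in, once; it reports no verdict.
Trained networks look in the newest picture that a camera, given by its name, has taken for a name from the list of things; names that differ only in an ending like _2 or _b are one class to them, and where a whole thing is asked for, a point or a joint stands for the part that bears it (a point fixed in the world has none). Each returns a list of dicts, best first, with "score" (0 to 1); they miss things now and then, are a little off and sometimes report something else, mostly with a low value. They report only what shows in the picture. A call takes as long as a camera call. They do not tell look-alikes from the thing itself.
- find_in(camera, query): "bbox" ([centre column, centre row, width, height] in pixels, round what is visible of it).
- silhouettes(camera, query): "mask" (384x512 bool, what is visible of it) and "bbox" ([centre column, centre row, width, height] in pixels, round what is visible of it).
The state is a dict: "clock": time; "joints": joint angles; "joint_vel": joint speeds; "joint_efforts": joint torques, N m; "position": TCP position; "ee_rot": TCP orientation; "contact_force": force on the tool from outside, world axes, zero at the start; "wrist_torque": the same for the moment, N m; "gripper_width": finger opening in mm.
Only numpy, scipy, OpenCV 4.12 (cv2) and the standard library are available. Lean on these libraries where they do the work, as an engineer would, in place of code of your own. Each camera call takes 0.05 s, during which the arm holds its last target. There are 200 camera calls.

## Working session

There is one attempt and no reset: what is moved stays moved. The work goes in short steps, Python scripts to look and compute and a tool call to move; the robot and the scene stay as the last step left them, time stands still between calls to the robot, and variables do not carry over. Pictures are saved under pics/ and viewed, on a budget of 10 in all, crops included, one or two more only if the job needs it, and the job is handed in when it is done.

Besides the shell and the picture viewer there is one more tool, called after "Emit:" by a JSON object that holds its "op" and its "data", one argument or row to a line. play_rows: Moves the arm, as the interface text tells. Its arguments: {"type":"object","properties":{"offset":{"type":"array","items":{"type":"array","items":{"type":"number"}}},"turn":{"type":"array","items":{"type":"number"}},"grip":{"type":"number"}},"required":["offset","turn"]}

```bash
mkdir -p pics; cat > h.py <<'E'
import numpy as np, cv2
from bench import arm, eyes, find_in, silhouettes
def snap(n):
    P=eyes.camera_params(n); im,d=eyes.get_image(n); return im,d,P
def pts(P,d,mask):
    v,u=np.nonzero(mask&(d>0)); K=np.array(P["camera_matrix"],float); D=np.array(P["dist"],float)
    n=cv2.undistortPoints(np.stack([u,v],1).astype(float).reshape(-1,1,2),K,D).reshape(-1,2)
    z=d[v,u].astype(float); c=np.c_[n*z[:,None],z]; T=np.array(P["camera_from_world"],float)
    return (c-T[:3,3])@T[:3,:3], u, v
def circ(p):
    A=np.c_[2*p[:,:2],np.ones(len(p))]; s=np.linalg.lstsq(A,(p[:,:2]**2).sum(1),rcond=None)[0]
    return s[:2],np.sqrt(s[2]+s[0]**2+s[1]**2)
E
python3 - <<'E'
from h import *
ims=[]
for n in ["scene","top"]:
    im,d,P=snap(n); ims.append(im)
    print(n,np.linalg.inv(P["camera_from_world"])[:3,3].round())
    for q in ["bush_mid","stand","pin_tip","handle","spacer","piston","spray","screwdriver"]:
        try:
            for r in silhouettes(n,q)[:4]:
                p,_,_=pts(P,d,r["mask"])
                print(q,round(r["score"],2),np.round(r["bbox"]),len(p),np.median(p,0).round(),np.percentile(p,2,0).round(),np.percentile(p,98,0).round())
        except Exception as e: print(q,e)
    cv2.imwrite(f"pics/{n}1.png",im[:,:,::-1])
print(arm.read_state())
E
```

```text
scene [1217.   33. 1067.]
bush_mid 0.78 [392. 174.  13.  17.] 196 [470. 370.  27.] [447. 354.  -1.] [479. 385.  41.]
bush_mid 0.44 [356. 168.  17.  21.] 197 [456. 268.  28.] [432. 252.   0.] [466. 285.  41.]
stand 0.91 [239. 175.  87.  56.] 2426 [509. -25.  14.] [ 405. -164.    4.] [567.  47.  92.]
pin_tip 0.64 [238. 175.  89.  59.] 2384 [509. -25.  14.] [ 404. -166.    6.] [567.  44.  93.]
handle 0.72 [199. 179.  17.  20.] 141 [ 550. -161.   71.] [ 520. -175.   58.] [ 571. -149.   76.]
handle 0.25 [118. 207.  36.  54.] 1103 [ 677. -343.  120.] [ 644. -373.    6.] [ 687. -326.  171.]
spacer 0.56 [238. 173.  90.  59.] 2500 [509. -26.  14.] [ 402. -167.    1.] [566.  47.  93.]
spacer 0.49 [161. 157.  16.  15.] 184 [ 446. -293.   18.] [ 427. -309.   -4.] [ 466. -273.   27.]
piston 0.83 [382. 220.  18.  17.] 302 [627. 317.  40.] [601. 299.   4.] [641. 338.  45.]
piston 0.44 [202. 178.  12.  18.] 125 [ 545. -160.   71.] [ 479. -184.   -2.] [ 566. -148.   77.]
spray 0.9 [117. 206.  38.  54.] 1153 [ 675. -343.  122.] [ 638. -376.    6.] [ 686. -326.  171.]
screwdriver 0.67 [239. 175.  92.  
[... 646 characters left out ...]
]
{'clock': 0.9, 'joints': array([ 1.36159346e+00,  3.84684610e-01,  7.90918263e-03, -3.21270630e-05,
       -1.19401518e+00, -2.58599860e-01]), 'joint_vel': array([ 0.00021006, -0.00067746, -0.0003663 , -0.00139163, -0.00200524,
        0.00171901]), 'joint_efforts': array([ 8.56898373e-05, -3.92077553e+01,  1.88615370e+01,  4.19070750e+00,
       -3.41939985e-04,  3.70205285e-06]), 'position': array([281.78778919, 557.84225318, 231.32020314]), 'ee_rot': array([-5.23957666e-01,  8.51744306e-01,  1.23687267e-05, -8.84843872e-06]), 'contact_force': array([ 0.4036389 ,  0.31270333, -0.0131471 ]), 'wrist_torque': array([ 0.0155342 , -0.03890096,  0.02779564]), 'gripper_width': 85.4135085940103}
```

View pics/scene1.png

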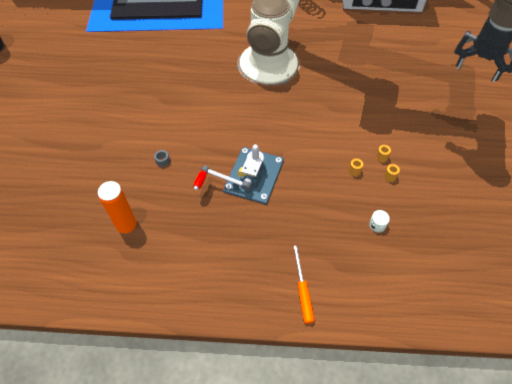

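View pics/top1.png

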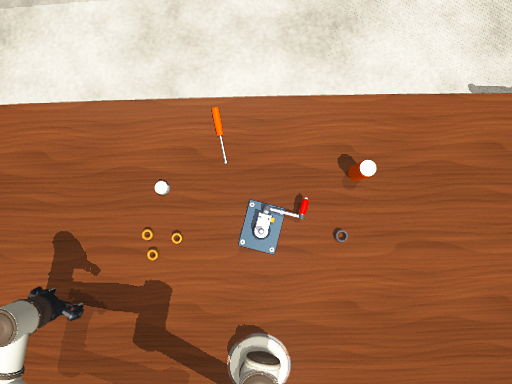

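The scene picture shows three bushes at (356,168), (384,153) and (392,173). The one farthest to the robot's right is at (356,168), which is (177,238) in top and about (447,268) in world. The stand is at (255,170), with the red handle at (200,179).

```bash
python3 - <<'E'
from h import *
P1={}
for n in ["scene","top"]:
    im,d,P=snap(n); p,u,v=pts(P,d,np.ones(d.shape,bool)); c=im[v,u].astype(int)
    R=(p[:,0]>380)&(p[:,0]<620)&(abs(p[:,1]+50)<140)
    tip=R&(p[:,2]>98)&(p[:,2]<135); print(n,"tip",tip.sum(),p[tip].mean(0).round(1))
    red=R&(c[:,0]>140)&(c[:,1]<60)&(p[:,2]>40); q=p[red]; print("red",red.sum(),q.mean(0).round(1),np.linalg.svd(q[:,:2]-q[:,:2].mean(0))[2][0])
    base=R&(p[:,2]>6)&(p[:,2]<20)&(c[:,2]>c[:,0]+5); print("base",cv2.minAreaRect(p[base][:,:2].astype(np.float32)))
    B=(abs(p[:,0]-447)<40)&(abs(p[:,1]-268)<40)&(p[:,2]>34)&(p[:,2]<50); print("bush top",B.sum(),p[B].mean(0),circ(p[B]))
P=eyes.camera_params("wrist"); T=np.linalg.inv(P["camera_from_world"]); print(T.round(3),P["camera_matrix"])
E
```

```text
scene tip 51 [471.9 -18.  111.5]
red 126 [ 547.3 -160.    70.3] [ 0.96187074 -0.27350444]
base ((479.34039306640625, -20.96497344970703), (129.14341735839844, 166.4921875), 74.69651794433594)
bush top 72 [447.64803812 269.84664086  37.39262566] (array([447.94650619, 269.0893273 ]), np.float64(14.72728959674796))
top tip 31 [466.5 -18.5 118. ]
red 102 [ 545.2 -162.4   72.9] [-0.9652185   0.26144456]
base ((478.70330810546875, -21.335716247558594), (128.2475128173828, 163.23690795898438), 74.85751342773438)
bush top 53 [444.3384277  268.90894072  39.64014456] (array([444.40693902, 269.24794842]), np.float64(14.881477879523144))
[[-4.50000e-01 -8.62000e-01 -2.31000e-01  3.40044e+02]
 [-8.93000e-01  4.35000e-01  1.17000e-01  5.28717e+02]
 [-0.00000e+00  2.59000e-01 -9.66000e-01  3.72233e+02]
 [ 0.00000e+00  0.00000e+00  0.00000e+00  1.00000e+00]] [[306.13765269   0.         252.20368751]
 [  0.         306.13765269 193.61291264]
 [  0.           0.           1.        ]]
```

Emit:
{"op": "play_rows", "data": {
  "offset": [
    [20,-30,0],
    [20,-40,0],
    [20,-40,0],
    [20,-40,0],
    [20,-40,0],
    [20,-40,0],
    [20,-30,0]
  ],
  "turn": [0,0,0,0,0,0,0]
}}

```text
clock: 1.7
position: [422.8, 292.6, 230.8]
ee_rot: [-0.528, 0.849, 0.0, 0.001]
contact_force: [0.6, 1.0, -0.5]
gripper_width: 85.8
```

```bash
cat > wb.py <<'E'
from h import *
im,d,P=snap("wrist"); s=arm.read_state(); print(s["position"])
p,u,v=pts(P,d,np.ones(d.shape,bool))
B=(np.hypot(p[:,0]-447,p[:,1]-269)<35)
t=B&(p[:,2]>37)&(p[:,2]<50)
q=p[t]; print("top",t.sum(),np.median(q,0),circ(q))
for k in range(3):
    e,r=circ(q); 
    print(e,r,[cv2.minEnclosingCircle(q[:,:2].astype(np.float32))], np.percentile(q[:,2],[5,50,95]))
    break
print("bench z",np.median(p[(np.hypot(p[:,0]-447,p[:,1]-269)>30)&(np.hypot(p[:,0]-447,p[:,1]-269)<45)][:,2]))
cv2.imwrite("pics/w%d.png"%int(s["clock"]*100),im[:,:,::-1])
for r in silhouettes("wrist","bush_mid"): print(r["score"],np.round(r["bbox"]),np.median(pts(P,d,r["mask"])[0],0))
E
python3 wb.py; ls pics
```

```text
[424.38671304 289.43855267 230.80724494]
top 466 [444.53489626 270.11908778  38.06507124] (array([444.00384765, 270.68420678]), np.float64(14.645896465188317))
[444.00384765 270.68420678] 14.645896465188317 [((443.8795166015625, 270.5481872558594), 17.625688552856445)] [37.16296219 38.06507124 39.50404371]
bench z 304.14741728703575
0.97 [263. 145.  34.  32.] [442.64086554 270.08912663  37.50640284]
0.71 [218. 216.  37.  38.] [389.36050952 354.01763175  32.44267626]
0.63 [180. 174.  38.  36.] [458.69385729 371.72227179  36.32995747]
scene1.png
top1.png
w175.png
```

Emit:
{"op": "play_rows", "data": {
  "offset": [
    [10,-10,-20],
    [10,-10,-30]
  ],
  "turn": [0.1,0.09]
}}

```text
clock: 2.0
position: [446.6, 273.5, 184.7]
ee_rot: [-0.607, 0.795, 0.001, 0.007]
contact_force: [-0.2, 1.0, 0.7]
gripper_width: 85.3
```

```bash
python3 wb.py; ls pics
```

```text
[444.55376625 270.33902769 178.70052827]
top 567 [444.193192   270.86727413  38.04805594] (array([443.97406239, 270.86064841]), np.float64(14.576389307219433))
[443.97406239 270.86064841] 14.576389307219433 [((443.90032958984375, 271.0647277832031), 17.69036293029785)] [37.11653307 38.04805594 39.17309914]
bench z 255.0828221892683
0.93 [196. 250.  40.  42.] [390.15619069 353.98470947  32.26648972]
0.71 [259. 181.  38.  37.] [443.17089158 270.30352404  37.38125062]
0.63 [161. 194.  45.  41.] [458.46431844 370.22016474  33.74022043]
scene1.png
top1.png
w175.png
w204.png
```

Emit:
{"op": "play_rows", "data": {
  "offset": [
    [-0.5,0.5,-40],
    [0,0,-40],
    [0,0,-40],
    [0,0,-25],
    [0,0,-15],
    [0,0,-8]
  ],
  "turn": [0,0,0,0,0,0]
}}

```text
clock: 2.7
position: [446.9, 280.2, 14.3]
ee_rot: [-0.603, 0.797, 0.001, 0.01]
contact_force: [0.2, 0.4, 0.1]
gripper_width: 85.2
```

```bash
python3 -c "
from h import *
eyes.get_image('top')
s=arm.read_state();print(s['position'],s['ee_rot'],s['contact_force'])"
```

```text
[446.62146676 279.91589944  13.56822633] [-0.60342698  0.79736761  0.00086808  0.00894488] [-1.11397158  0.29862645 -1.05188213]
```

Emit:
{"op": "play_rows", "data": {
  "offset": [
    [-1.5,-5,-3],
    [-1,-4,-2],
    [0,0,0]
  ],
  "turn": [0,0,0]
}}

```text
clock: 3.05
position: [445.1, 272.8, 10.7]
ee_rot: [-0.604, 0.797, 0.001, 0.011]
contact_force: [-0.6, -1.3, 0.5]
gripper_width: 85.6
```

```bash
python3 -c "
from h import *
im,d,P=snap('wrist')
s=arm.read_state();print(s['position'],s['ee_rot'],s['contact_force'])
cv2.imwrite('pics/g1.png',im[:,:,::-1])"
```

```text
[445.37318976 273.14305457  10.98111193] [-0.6037743   0.79706737  0.00120642  0.01177902] [ 0.04638011  0.38407744 -0.09628791]
```

View pics/g1.png

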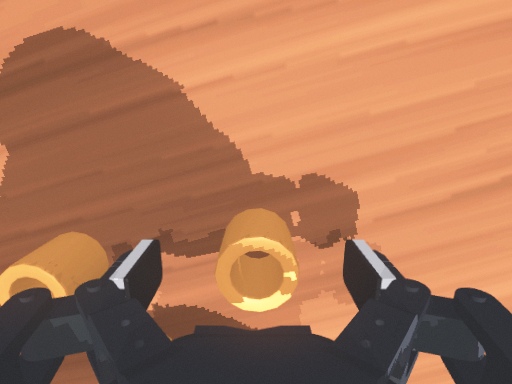

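The bush is at about (257,270), centred between the open pads at (160,260) and (345,260). Closing.

Emit:
{"op": "play_rows", "data": {
  "offset": [
    [-1,-1.5,-2],
    [0,0,0],
    [0,0,0],
    [0,0,0],
    [0,0,0],
    [0,0,0],
    [0,0,0],
    [0,0,0]
  ],
  "turn": [0,0,0,0,0,0,0,0],
  "grip": -1
}}

```text
clock: 3.9
position: [445.2, 272.1, 11.0]
ee_rot: [-0.604, 0.797, 0.001, 0.014]
contact_force: [-0.9, 0.0, 0.7]
gripper_width: 33.7
```

Emit:
{"op": "play_rows", "data": {
  "offset": [
    [0,0,10],
    [0,0,20],
    [0,0,35],
    [0,-5,35],
    [1,-15,35],
    [1,-25,15]
  ],
  "turn": [0,0,0,0,0,0]
}}

```text
clock: 4.5
position: [444.0, 224.8, 164.0]
ee_rot: [-0.605, 0.797, 0.001, 0.008]
contact_force: [1.3, 0.0, -1.8]
gripper_width: 33.4
```

Emit:
{"op": "play_rows", "data": {
  "offset": [
    [0,-30,0],
    [0,-35,0],
    [0,-35,0],
    [0,-25,0],
    [0,-10,0],
    [0,0,0]
  ],
  "turn": [0,0,0,0,0,0]
}}

```text
clock: 5.1
position: [442.0, 83.7, 169.9]
ee_rot: [-0.604, 0.797, 0.002, 0.013]
contact_force: [-0.1, 0.7, -1.4]
gripper_width: 33.7
```

```bash
cat > ws.py <<'E'
from h import *
im,d,P=snap("wrist"); s=arm.read_state(); print(s["position"],s["ee_rot"],s["gripper_width"])
p,u,v=pts(P,d,np.ones(d.shape,bool)); c=im[v,u].astype(int)
R=(p[:,0]>380)&(p[:,0]<620)&(abs(p[:,1]+75)<115)
t=R&(p[:,2]>119)&(p[:,2]<128)&(np.hypot(p[:,0]-467,p[:,1]+18)<25)
if t.sum()>5: print("tip",t.sum(),p[t].mean(0),circ(p[t]),cv2.minEnclosingCircle(p[t][:,:2].astype(np.float32)),u[t].mean(),v[t].mean())
t=R&(abs(p[:,2]-74)<5)&(np.hypot(p[:,0]-467,p[:,1]+18)<30)
if t.sum()>5: print("plate",t.sum(),p[t].mean(0),cv2.minEnclosingCircle(p[t][:,:2].astype(np.float32)))
red=R&(c[:,0]>120)&(c[:,1]<60)&(p[:,2]>40); q=p[red]
if len(q)>5: print("red",len(q),q.mean(0).round(1),cv2.minAreaRect(q[:,:2].astype(np.float32)),np.percentile(q[:,2],97))
cv2.imwrite("pics/s%d.png"%int(s["clock"]*100),im[:,:,::-1]); print(s["clock"])
E
python3 ws.py; cp $(ls -t pics/s[0-9]*|head -1) pics/cur.png
```

```text
[442.24166078  84.29977929 169.94376373] [-0.60402116  0.79686149  0.00165286  0.01294086] 33.8302822805333
tip 289 [465.37615597 -16.13607399 120.22110316] (array([465.37324881, -16.18157945]), np.float64(4.262369684629091)) ((465.4192810058594, -16.078107833862305), 6.35896110534668) 399.1903114186851 139.99307958477507
plate 2546 [474.28750032 -15.26648474  72.31825689] ((469.9151306152344, -18.765514373779297), 27.69066047668457)
red 44 [ 531.2 -146.7   58.8] ((530.3284912109375, -146.49819946289062), (3.3114116191864014, 16.13654136657715), 82.024169921875) 60.75882026243519
5.15
```

View pics/cur.png

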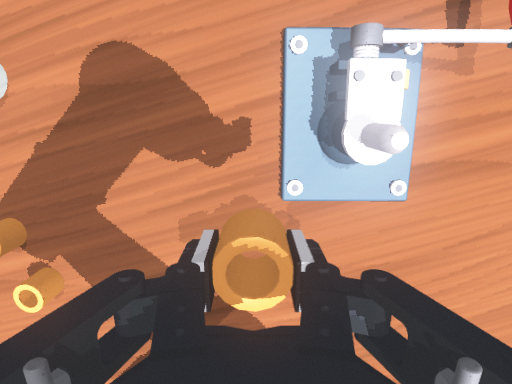

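```bash
cat > wbh.py <<'E'
from h import *
def bush():
    im,d,P=snap("wrist"); s=arm.read_state(); x=s["position"]
    p,u,v=pts(P,d,np.ones(d.shape,bool)); c=im[v,u].astype(int)
    z=p[:,2]-x[2]; r=np.hypot(p[:,0]-x[0],p[:,1]-x[1])
    brz=(c[:,0]>c[:,2]+60)
    t=brz&(r<26)&(z>22)&(z<34); q=p[t]
    A=np.c_[q[:,:2]-x[:2],np.ones(len(q))]; n=np.linalg.lstsq(A,q[:,2],rcond=None)[0]
    print("bush rim-tcp",len(q),(q.mean(0)-x).round(2),(circ(q)[0]-x[:2]).round(2),circ(q)[1].round(2),"slope",n[:2].round(3),"enc",cv2.minEnclosingCircle(q[:,:2].astype(np.float32)),"zpct",np.percentile(z[t],[5,50,95]).round(1))
    print("tcp",x.round(1),s["ee_rot"].round(4),s["contact_force"].round(1),s["clock"])
    return p,s,im
if __name__=="__main__": bush()
E
python3 wbh.py
```

```text
bush rim-tcp 3600 [ 0.12 -1.1  26.73] [-0.19 -1.08] 14.51 slope [-0.005  0.009] enc ((440.3182067871094, 84.1895523071289), 19.260221481323242) zpct [23.4 27.1 28.2]
tcp [442.5  85.  169.9] [-0.6044  0.7965  0.0016  0.0131] [ 1.  -0.6 -2.2] 5.2
```

Emit:
{"op": "play_rows", "data": {
  "offset": [
    [6,-20,0],
    [8,-25,0],
    [6,-15,0],
    [2,-5,-1],
    [0,0,0],
    [0,0,0]
  ],
  "turn": [0,0,0,0,0,0]
}}

```text
clock: 5.8
position: [467.1, 24.7, 168.5]
ee_rot: [-0.608, 0.794, 0.002, 0.014]
contact_force: [-0.6, 0.1, -2.2]
gripper_width: 33.7
```

```bash
python3 ws.py;python3 wbh.py
```

```text
[466.98047455  24.78668196 168.54494993] [-0.60827199  0.79360701  0.00190603  0.01376432] 33.73162379772419
tip 233 [465.35601506 -16.359146   120.08542179] (array([465.34987863, -16.30137475]), np.float64(4.092870664398485)) ((465.287353515625, -16.466388702392578), 6.031976699829102) 316.77682403433477 202.862660944206
plate 2292 [475.66815866 -17.62247591  72.22969279] ((469.72528076171875, -18.675636291503906), 27.78015899658203)
red 553 [ 548.3 -151.1   64.2] ((544.5175170898438, -152.09246826171875), (11.808934211730957, 48.59953308105469), 85.10376739501953) 68.94527227635888
5.85
bush rim-tcp 3577 [ 0.5  -0.35 26.62] [ 0.16 -0.31] 14.51 slope [-0.005  0.008] enc ((464.90399169921875, 24.768020629882812), 19.220598220825195) zpct [23.5 26.9 28.1]
tcp [466.9  24.7 168.6] [-0.6083  0.7936  0.0019  0.0138] [-0.4 -0.5 -2.5] 5.9
```

Emit:
{"op": "play_rows", "data": {
  "offset": [
    [-0.5,-15,0],
    [-0.5,-15,0],
    [-0.5,-8,0],
    [0,-2,0],
    [0,0,-5],
    [0,0,0]
  ],
  "turn": [0,0,0,0,0,0]
}}

```text
clock: 6.5
position: [465.1, -13.1, 163.5]
ee_rot: [-0.61, 0.792, 0.002, 0.014]
contact_force: [-0.2, 0.2, -2.0]
gripper_width: 33.6
```

```bash
python3 wbh.py; python3 ws.py;  cp $(ls -t pics/s[0-9]*|head -1) pics/cur2.png
```

```text
bush rim-tcp 3522 [-0.06 -0.5  26.35] [-0.37 -0.44] 14.49 slope [-0.002  0.011] enc ((463.61773681640625, -14.045281410217285), 18.981456756591797) zpct [23.4 26.6 27.7]
tcp [465.5 -13.  164. ] [-0.6106  0.7918  0.0017  0.0148] [-0.3 -0.4 -2.3] 6.55
[465.71802291 -13.01524662 164.16964741] [-0.61069037  0.79172661  0.00154724  0.01496142] 33.73506440328708
tip 6 [470.09663692 -19.56315271 119.49838086] (array([470.66215769, -20.2103798 ]), np.float64(1.6015781068123305)) ((470.01666259765625, -19.76390838623047), 2.0712389945983887) 262.6666666666667 208.83333333333334
plate 2234 [476.76435325 -20.46293811  72.26750454] ((470.8520812988281, -19.00979232788086), 27.147937774658203)
red 473 [ 549.2 -151.6   64.9] ((544.9111938476562, -150.9254150390625), (5.478059768676758, 50.11804962158203), 73.6600570678711) 69.38606850654517
6.6
```

View pics/cur2.png

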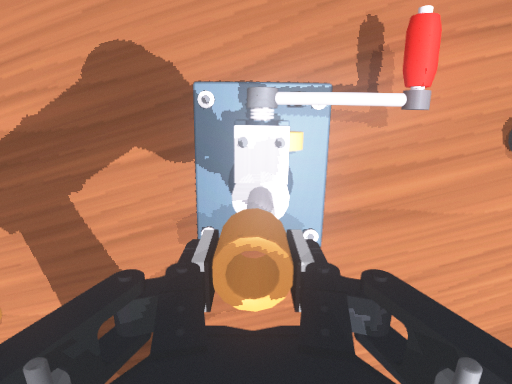

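Remaining error is about (0,-2.8). The bush is held between the pads at (252,270), with the pin just beyond it at (262,205). Lining up, then lowering onto the taper.

Emit:
{"op": "play_rows", "data": {
  "offset": [
    [0,-3,-8],
    [0,0,-8],
    [0,0,-8],
    [0,0,-5],
    [0,0,-3],
    [0,0,0]
  ],
  "turn": [0,0,0,0,0,0]
}}

```text
clock: 7.2
position: [465.3, -15.8, 128.6]
ee_rot: [-0.611, 0.792, 0.002, 0.014]
contact_force: [-0.6, -0.2, -1.7]
gripper_width: 33.4
```

```bash
python3 wbh.py
```

```text
bush rim-tcp 3549 [ 0.23 -0.46 26.49] [-0.11 -0.44] 14.52 slope [-0.002  0.008] enc ((463.1734924316406, -16.176069259643555), 19.41282081604004) zpct [23.4 26.8 27.9]
tcp [465.5 -15.7 128.8] [-0.611   0.7915  0.0018  0.0144] [ 0.3 -0.8 -2.1] 7.25
```

Emit:
{"op": "play_rows", "data": {
  "offset": [
    [0,0,-5],
    [0,0,-5],
    [0,0,-6],
    [0,0,-6],
    [0,0,-4],
    [0,0,0]
  ],
  "turn": [0,0,0,0,0,0]
}}

```text
clock: 7.85
position: [465.8, -16.0, 101.1]
ee_rot: [-0.611, 0.791, 0.001, 0.015]
contact_force: [0.2, -0.1, -2.3]
gripper_width: 33.2
```

```bash
python3 wbh.py
```

```text
bush rim-tcp 3555 [ 0.19 -0.47 26.47] [-0.16 -0.43] 14.51 slope [-0.003  0.008] enc ((464.0408935546875, -17.035564422607422), 19.125980377197266) zpct [23.4 26.8 27.9]
tcp [466.  -16.  101.4] [-0.6111  0.7914  0.0013  0.0149] [-0.5 -0.7 -3. ] 7.9
```

Clean insertion with negligible force. Lowering to just above home (about 85).

Emit:
{"op": "play_rows", "data": {
  "offset": [
    [0,0,-5],
    [0,0,-4],
    [0,0,-3],
    [0,0,-2],
    [0,0,0]
  ],
  "turn": [0,0,0,0,0]
}}

```text
clock: 8.4
position: [466.3, -16.0, 86.5]
ee_rot: [-0.611, 0.791, 0.001, 0.015]
contact_force: [0.5, -1.0, -2.1]
gripper_width: 33.9
```

Emit:
{"op": "play_rows", "data": {
  "offset": [
    [0,0,0],
    [0,0,0],
    [0,0,0],
    [0,0,0],
    [0,0,0],
    [0,0,0],
    [0,0,0],
    [0,0,0]
  ],
  "turn": [0,0,0,0,0,0,0,0],
  "grip": 1
}}

```text
clock: 9.2
position: [468.9, -15.1, 88.6]
ee_rot: [-0.612, 0.791, -0.0, 0.018]
contact_force: [-0.2, -0.4, -0.7]
gripper_width: 85.4
```

```bash
cat > chk.py <<'E'
from h import *
im,d,P=snap("wrist"); s=arm.read_state(); p,u,v=pts(P,d,np.ones(d.shape,bool)); c=im[v,u].astype(int)
r=np.hypot(p[:,0]-465.3,p[:,1]+16.3); t=(r<22)&(c[:,0]>c[:,2]+60)&(p[:,2]>60)
q=p[t]; q=q[q[:,2]>np.percentile(q[:,2],97)-4]; print("bush top",len(q),q.mean(0),np.percentile(q[:,2],[5,50,95]),circ(q))
t=(r<8)&(p[:,2]>100); print("tip",t.sum(),p[t].mean(0))
print(s["position"],s["contact_force"],s["gripper_width"],s["clock"]); cv2.imwrite("pics/chk.png",im[:,:,::-1])
E
python3 chk.py
```

```text
bush top 3079 [467.17482048 -16.35389914 112.68060296] [110.27638598 111.96728111 113.07226751] (array([466.17517412, -16.1855954 ]), np.float64(14.578291530712475))
tip 1092 [467.3646805  -16.96806162 118.34975671]
[468.88724282 -15.14256418  88.58383186] [-0.32853981  1.4021885   1.07237364] 85.3967007658874 9.25
```

View pics/chk.png

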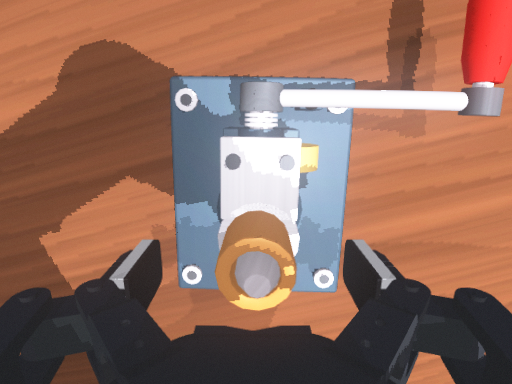

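The bush is at (258,270), free between the open pads. Its rim is 8 mm below the pin tip (112 against 120, both carrying the same bias of about -2), so it is home. Retreating upward, then to the handle.

Emit:
{"op": "play_rows", "data": {
  "offset": [
    [-1,0,5],
    [0,0,15],
    [0,0,20],
    [0,0,20],
    [0,0,15],
    [10,-10,10],
    [15,-25,0],
    [15,-25,0],
    [15,-25,0],
    [10,-20,0],
    [5,-5,0],
    [0,0,0]
  ],
  "turn": [0,0,0,0,0,0,0,0,0,0,0,0]
}}

```text
clock: 10.45
position: [538.7, -129.3, 181.4]
ee_rot: [-0.613, 0.79, -0.001, 0.019]
contact_force: [-1.0, 0.6, -0.0]
gripper_width: 85.5
```

```bash
cat > red.py <<'E'
from h import *
im,d,P=snap("wrist"); s=arm.read_state(); p,u,v=pts(P,d,np.ones(d.shape,bool)); c=im[v,u].astype(int)
t=(c[:,0]>120)&(c[:,1]<60)&(c[:,2]<80)&(p[:,2]>35)&(np.hypot(p[:,0]-544,p[:,1]+160)<120)
q=p[t]; print("red",len(q),q.mean(0),u[t].min(),u[t].max(),v[t].min(),v[t].max())
e=np.linalg.svd(q[:,:2]-q[:,:2].mean(0),full_matrices=False)[2][0]; e*=np.sign(e[0]); print("yaw",np.arctan2(e[1],e[0]))
n=np.array([-e[1],e[0]]); m=lambda w:(np.percentile(q[:,:2]@w,1)+np.percentile(q[:,:2]@w,99))/2
print("mid",m(e)*e+m(n)*n,"ext",np.ptp(q[:,:2]@e),np.ptp(q[:,:2]@n),"ztop",np.percentile(q[:,2],98))
a=s["ee_rot"]; print(s["position"],"toolx",(2*np.arctan2(a[1],a[0]))%np.pi,a,s["contact_force"],s["gripper_width"],s["clock"]); cv2.imwrite("pics/red%d.png"%int(100*s["clock"]),im[:,:,::-1])
E
python3 red.py
```

```text
red 199 [ 558.16535884 -156.35174755   67.63757609] 277 299 150 194
yaw -0.46229548072555304
mid [ 551.45043254 -156.36784131] ext 41.16848709108649 14.302003434892626 ztop 72.31193748566082
[ 538.26288913 -128.86578294  181.3724211 ] toolx 1.3197371798987971 [-0.61290011  0.78992726 -0.00133768  0.01914669] [ 0.19718424  1.38040995 -0.16017469] 85.3244901187314 10.5
```

```bash
sed -i 's/^t=.*/t=(c[:,0]>60)\&(c[:,1]<0.3*c[:,0])\&(p[:,2]>45)\&(p[:,2]<230)\&(np.hypot(p[:,0]-544,p[:,1]+130)<130)/' red.py; python3 red.py;  cp $(ls -t pics/red*|head -1) pics/r.png
```

```text
red 443 [ 551.53605987 -155.91140533   68.85917824] 278 304 150 207
yaw -0.3672121225029506
mid [ 543.88888379 -160.03571241] ext 50.71114101020032 23.818479993578883 ztop 73.66778757731552
[ 537.98149063 -128.43156101  181.41472351] toolx 1.3204993349340617 [-0.61320121  0.78969379 -0.0012754   0.01914072] [-0.78148256 -0.29158858 -0.01888027] 85.67916307736257 10.55
```

View pics/r.png

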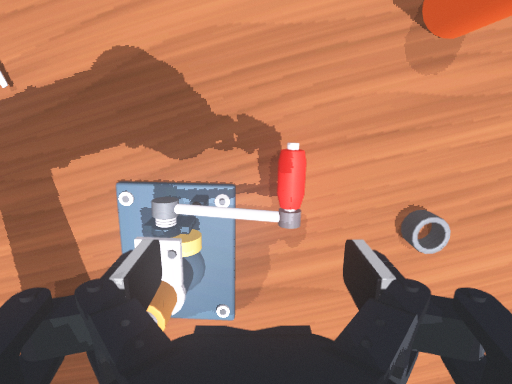

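The red handle is at (292,180), lever along row 212, bush seated at (162,300). Handle centre is (544,-160), which agrees with the stand geometry. Descending.

Emit:
{"op": "play_rows", "data": {
  "offset": [
    [3,-15,0],
    [3,-14,-10],
    [0,-3,-25],
    [0,0,-30],
    [0,0,-25],
    [0,0,-10],
    [0,0,0]
  ],
  "turn": [-0.01,0,0,0,0,0,0]
}}

```text
clock: 11.25
position: [543.1, -162.5, 77.5]
ee_rot: [-0.61, 0.792, -0.002, 0.02]
contact_force: [-0.0, -0.8, -0.2]
gripper_width: 85.6
```

```bash
python3 red.py
```

```text
red 2561 [ 551.33552617 -163.04405587   70.45409433] 230 272 190 284
yaw -0.326444536804998
mid [ 544.87557755 -161.36484953] ext 51.20279968168131 24.478637367883213 ztop 74.25294085046224
[ 543.51756978 -162.49842503   78.30337633] toolx 1.3132075517077686 [-0.61030148  0.79190277 -0.00242098  0.02040208] [-0.00279114  0.15475934  0.80396293] 85.50896240864489 11.3
```

Emit:
{"op": "play_rows", "data": {
  "offset": [
    [0.5,1,-15],
    [0,0,-9],
    [0,0,-5],
    [0,0,0]
  ],
  "turn": [0,0,0,0]
}}

```text
clock: 11.7
position: [547.6, -162.1, 52.9]
ee_rot: [-0.611, 0.791, -0.006, 0.024]
contact_force: [0.6, 0.2, -0.4]
gripper_width: 85.4
```

Emit:
{"op": "play_rows", "data": {
  "offset": [
    [0,0,0],
    [0,0,0],
    [0,0,0],
    [0,0,0],
    [0,0,0],
    [0,0,0],
    [0,0,0],
    [0,0,0]
  ],
  "turn": [0,0,0,0,0,0,0,0],
  "grip": -1
}}

```text
clock: 12.5
position: [549.2, -162.7, 55.6]
ee_rot: [-0.61, 0.792, -0.007, 0.025]
contact_force: [-0.5, -1.0, 0.3]
gripper_width: 21.9
```

```bash
python3 red.py;cp $(ls -t pics/red*|head -1) pics/r2.png
```

```text
red 3337 [ 550.61173091 -162.83383973   70.70913166] 228 276 212 317
yaw -0.3531563644828779
mid [ 544.44727563 -161.26664865] ext 51.9569135399787 25.411391639892702 ztop 74.29524312256888
[ 549.12913021 -162.69485502   55.55965148] toolx 1.313932609720812 [-0.61050442  0.79157241 -0.00745232  0.02533644] [-0.64293731 -0.45414761  0.31413592] 21.532855522312946 12.55
```

View pics/r2.png

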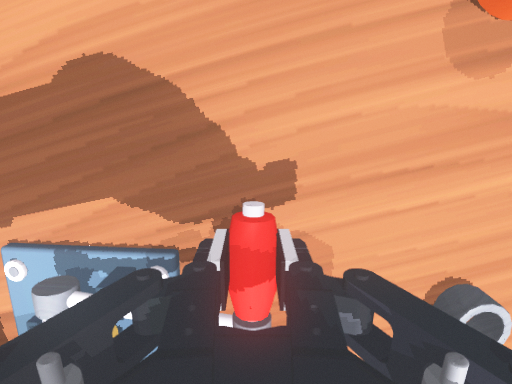

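The handle is held at (252,265) but rather near the finger tips. Opening half, going 9 mm deeper and regripping.

Emit:
{"op": "play_rows", "data": {
  "offset": [
    [0,0,0],
    [0,0,0],
    [0,0,0],
    [-2,0,-4],
    [-2,0,-4],
    [0,0,-3],
    [0,0,0]
  ],
  "turn": [0,0,0,0,0,0,0],
  "grip": 0
}}

```text
clock: 13.25
position: [544.5, -162.1, 43.3]
ee_rot: [-0.611, 0.791, -0.007, 0.025]
contact_force: [0.5, -0.6, -0.7]
gripper_width: 42.8
```

Emit:
{"op": "play_rows", "data": {
  "offset": [
    [0,0,-2],
    [0,0,0],
    [0,0,0],
    [0,0,0],
    [0,0,0]
  ],
  "turn": [0,0,0,0,0],
  "grip": -1
}}

```text
clock: 13.75
position: [544.8, -161.2, 41.1]
ee_rot: [-0.611, 0.791, -0.007, 0.025]
contact_force: [-0.0, 0.4, 1.1]
gripper_width: 22.7
```

Emit:
{"op": "play_rows", "data": {
  "offset": [
    [0.7,2.5,11.7],
    [1,3.6,11.4],
    [1.3,4.7,11],
    [0,0,0]
  ],
  "turn": [0,0,0,0]
}}

```text
clock: 14.15
position: [547.9, -149.6, 76.8]
ee_rot: [-0.611, 0.791, -0.007, 0.025]
contact_force: [1.0, 0.8, -2.9]
gripper_width: 22.2
```

Emit:
{"op": "play_rows", "data": {
  "offset": [
    [1.6,5.9,10.3],
    [1.9,6.9,9.7],
    [2.1,7.8,8.9],
    [2.3,8.6,8.1],
    [2.6,9.3,7.1],
    [0,0,0]
  ],
  "turn": [0,0,0,0,0,0]
}}

```text
clock: 14.75
position: [559.5, -107.5, 123.6]
ee_rot: [-0.611, 0.791, -0.007, 0.026]
contact_force: [1.9, -1.6, -5.2]
gripper_width: 22.4
```

Emit:
{"op": "play_rows", "data": {
  "offset": [
    [2.8,10.2,5.7],
    [2.9,10.7,4.6],
    [3,11.1,3.5],
    [2.4,9,2],
    [0,0,0]
  ],
  "turn": [0,0,0,0,0]
}}

```text
clock: 15.25
position: [571.0, -65.3, 139.8]
ee_rot: [-0.611, 0.791, -0.008, 0.024]
contact_force: [2.2, -1.8, -6.7]
gripper_width: 22.6
```

```bash
python3 red.py; python3 chk.py
```

```text
red 5118 [574.730278   -66.74694822 169.55716649] 226 280 210 330
yaw -0.2903024519987597
mid [570.57828528 -65.60622883] ext 51.33317210224766 23.644721979962114 ztop 172.7362423763811
[570.94399954 -65.57568973 139.75908037] toolx 1.3155502522770508 [-0.61115824  0.7910962  -0.00761652  0.02438035] [ 2.72311239 -3.30338288 -6.50222243] 22.247116544353588 15.3Traceback (most recent call last):
  File "chk.py", line 4, in <module>
    q=p[t]; q=q[q[:,2]>np.percentile(q[:,2],97)-4]; print("bush top",len(q),q.mean(0),np.percentile(q[:,2],[5,50,95]),circ(q))
                       ~~~~~~~~~~~~~^^^^^^^^^^^
    return _quantile_unchecked(
        a, q, axis, out, overwrite_input, method, keepdims, weights)
    return _ureduce(a,
                    func=_quantile_ureduce_func,
    ...<5 lines>...
                    overwrite_input=overwrite_input,
                    method=method)
    r = func(a, **kwargs)
    result = _quantile(arr,
                       quantiles=q,
    ...<2 lines>...
                       out=out,
                       weights=wgt)
    slices_having_nans = np.isnan(arr[-1, ...])
                                  ~~~^^^^^^^^^
IndexError: index -1 is out of bounds for axis 0 with size 0
```

Emit:
{"op": "play_rows", "data": {
  "offset": [
    [2.6,9.3,1],
    [2.4,9,0],
    [0,0,0]
  ],
  "turn": [0,0,0]
}}

```text
clock: 15.65
position: [575.5, -49.2, 141.3]
ee_rot: [-0.611, 0.791, -0.008, 0.023]
contact_force: [2.7, -2.9, -6.0]
gripper_width: 22.3
```

```bash
python3 red.py; python3 - <<'E'
from h import *
X=np.array([.9645,-.264]);Y=np.array([.264,.9645])
for n in ["scene","top"]:
    im,d,P=snap(n); p,u,v=pts(P,d,np.ones(d.shape,bool)); c=im[v,u].astype(int)
    br=(np.hypot(p[:,0]-466,p[:,1]+17)<26)&(p[:,2]>60)&(c[:,0]>c[:,2]+60); q=p[br]
    if len(q): print(n,"bush",len(q),q.mean(0),np.percentile(q[:,2],[5,50,95]))
    cv2.imwrite(f"pics/{n}2.png",im[:,:,::-1])
    if n=="scene": cv2.imwrite("pics/crop.png",cv2.resize(im[90:250,150:330,::-1],None,fx=4,fy=3.75,interpolation=cv2.INTER_CUBIC)[:600,:800])
E
```

```text
red 5045 [579.40063409 -50.61999854 171.02900438] 226 280 210 330
yaw -0.29816768316801834
mid [575.10257842 -49.46102028] ext 52.1597005338831 23.68342761722714 ztop 174.18248063161326
[575.44653682 -49.37938745 141.25702025] toolx 1.3139320150792066 [-0.61052915  0.79160496 -0.00814119  0.0234405 ] [ 3.25618894 -2.77261716 -6.47559649] 22.61054414276341 15.7
scene bush 64 [467.90270621 -11.45462643 118.33591187] [ 94.81658643 121.90644303 126.30660822]
top bush 70 [467.33391769 -18.10050134 121.50419658] [ 93.94761414 125.15198449 129.75841484]
```

View pics/crop.png

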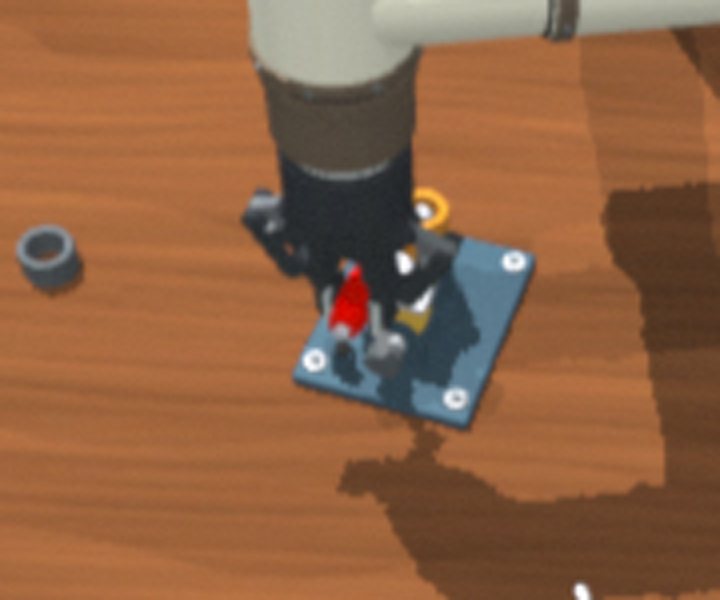

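The bush is raised (rim about 126). The lever is about 2.5 mm short of upright, so one last nudge.

Emit:
{"op": "play_rows", "data": {
  "offset": [
    [0.7,2.6,0],
    [0,0,0]
  ],
  "turn": [0,0]
}}

```text
clock: 16.0
position: [575.8, -48.0, 141.3]
ee_rot: [-0.61, 0.792, -0.008, 0.023]
contact_force: [2.1, -3.4, -5.4]
gripper_width: 22.4
```

```bash
for i in 1 2 3 4; do python3 red.py; done | grep -v yaw
```

```text
red 5083 [579.56142946 -49.38918673 171.04267645] 226 280 210 330
mid [575.11250424 -48.18052665] ext 51.638530471886384 23.669682606021794 ztop 174.21722724494958
[575.79310645 -48.11073684 141.27860681] toolx 1.3129906523372945 [-0.61016169  0.79189899 -0.00831204  0.02301334] [ 2.81268617 -3.75867338 -4.44502592] 22.563259322802892 16.05
red 5091 [579.48267013 -49.43905362 171.04944112] 226 280 210 330
mid [575.13282518 -48.27880469] ext 51.46335728116219 23.650699330088017 ztop 174.2062035731204
[575.78605963 -48.0834898  141.30300907] toolx 1.3129751908809268 [-0.61015508  0.79190307 -0.00829871  0.02305315] [ 2.40039071 -3.89984141 -5.92700155] 22.30779419573173 16.1
red 5066 [579.47161462 -49.41783822 171.04773099] 226 280 210 330
mid [574.96301214 -48.17820744] ext 51.355385838022016 23.7221901054602 ztop 174.20807526332996
[575.80448447 -48.01253352 141.27180452] toolx 1.312989919601982 [-0.61016102  0.79189871 -0.00826481  0.02305755] [ 3.34829739 -4.11878132 -4.46485076] 22.31595211931141 16.15
red 5077 [579.53775417 -49.36688038 171.05602567] 226 280 210 330
mid [575.06651416 -48.18260662] ext 51.619705080240465 23.732361488100338 ztop 174.23164241320978
[575.83483223 -47.99528079 141.29916737] toolx 1.3129470016549778 [-0.61014341  0.79191101 -0.00828372  0.02309417] [ 3.09116418 -3.96411086 -5.58653078] 22.332176662686834 16.2
```

Emit:
{"op": "play_rows", "data": {
  "offset": [
    [0.4,1.5,0]
  ],
  "turn": [0]
}}

```text
clock: 16.3
position: [576.0, -47.0, 141.3]
ee_rot: [-0.61, 0.792, -0.008, 0.023]
contact_force: [3.5, -4.8, -5.6]
gripper_width: 22.4
```

```bash
python3 red.py; python3 - <<'E'
from h import *
im,d,P=snap("top"); p,u,v=pts(P,d,np.ones(d.shape,bool)); c=im[v,u].astype(int)
q=p[(np.hypot(p[:,0]-466,p[:,1]+17)<26)&(p[:,2]>110)&(c[:,0]>c[:,2]+60)]; print(len(q),q.mean(0),np.median(q[:,2]))
print(arm.read_state()["position"]); print(arm.job_done())
E
```

```text
red 5027 [579.994493   -48.38393221 171.04759063] 226 280 210 330
yaw -0.31185507151573866
mid [575.43037168 -47.13639612] ext 51.84540844269361 24.059386453828537 ztop 174.28438808758676
[576.09433692 -46.92198774 141.28953704] toolx 1.312981098709189 [-0.61016148  0.79190654 -0.00839552  0.02272706] [ 3.05073417 -4.33026206 -5.26648381] 22.713881341073723 16.35
62 [466.88845985 -18.12627403 125.0296392 ] 125.49683817127728
[576.07155692 -46.92734113 141.27747981]
the job is handed in; nothing more can be done
None
```

The bush test is set up as you asked. The bronze bush farthest to the robot's right is on the gauge pin, and the gripper is holding the cam lever at the cam's highest lift. The job was handed in at 16.4 s.

- **Bush fully home:** after I let go, its rim read 8 mm below the pin tip, as it should when seated on the lifter plate.
- **Lever upright:** the handle centre is within about 1 mm (roughly 0.01 rad) of straight over the shaft. The gripper holds it with about 7 N on the tool.
- **Bush raised:** the top camera reads the rim at about 125.5 mm, against 114 mm at rest and an expected 126 mm at full lift. The bush is still on the pin.
- **Corrections and disagreements:**
  - The first grip on the handle was too near the fingertips, so I opened and regripped deeper.
  - The finger opening read about 2 mm under the true widths, and wrist depth heights about 2 mm low; I allowed for both.
  - The tool drifted to a tilt of about 0.05 rad.
- **Other things on the bench:** the arm never went near the spacer ring, piston, spray can or screwdriver. I did not re-measure their positions at the end.

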